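# Unscrew the blue cap of the reagent jar

## Robot

A 6-joint arm with a two-finger parallel gripper is mounted at the origin on the work surface. World frame = base frame: x ahead of the robot, y to its left, z up, the work surface at z = 0. Lengths are in mm, angles in rad, forces in N, time in s.
With the tool pointing down it reaches from about 275 to 850 mm from the base axis. Payload 5.2 kg.
Tool frame: the origin (TCP) lies midway between the tips of the shut fingers; the grasp point (between the pads) lies 19 mm behind it (arm.grip_depth is the z of the grasp point in the tool frame, in mm); z points along the fingers, y is the direction in which the jaws open and shut (so a half turn about z gives the same grasp; the last joint's range is limited). The gripper opens to 85 mm and grips with 20 to 120 N. Pads are 22 mm wide; open, the fingers measure 114 mm over their backs; the gripper's body (76 mm by 85 mm) begins 54 mm behind the grasp point. The pads swing forward as they close: fully open they stand 13 mm farther back than shut.
Start: joints at [-1.462, 0.259, 1.535, -0, 1.348, -0.203], TCP at [168.746, -523.478, 198.51] pointing down, gripper open.
Joint ranges: [-3.14, 3.14], [-0.91, 2.08], [0.19, 2.58], [-1.22, 4.36], [0.22, 2.71], [-3.12, 3.12]. Speed limits (rad/s): [2.57, 2.57, 3.14, 3.14, 3.14, 3.14].

## Interface

Orientations are given as a rotation vector (axis times angle).
In Python, from plant import arm, eoat, vision, ticket gives the robot as it stands. Calls block until the motion is done:
- arm.reach(position, orientation): joint-space move of the TCP to a pose.
- arm.move_linear(position, feed=150, frame=None): straight line of the TCP; frame=None keeps the orientation; feed is the mean speed in mm/s.
- arm.move_joints(angles): joint-space move.
- eoat.release() and eoat.gripper_close(grasp_force=None): open the fingers fully, or close them until they stop; grasp_force is the grip in N (None keeps the last).
- arm.dwell(seconds).
- arm.inverse_kinematics(position, orientation): joint angles nearest the present ones, or None.
- vision.snapshot(name): name is "scene" or "top" or "wrist"; returns the picture (384x512x3 uint8, blue, green, red); there is no depth.
- vision.camera_model(name): a dict with "mtx" (3x3 intrinsics, pixels), "camera_from_world" (4x4, takes a point from world to camera coordinates); the wrist camera has in their place "hand_eye" (4x4, takes a point from camera to tool coordinates, whose origin is the TCP and whose axes are the flange's). Camera axes: x right, y down, z forward; pixel columns grow to the right and rows downward; lengths in mm; the calibration is good to about 2 mm. A picture is of the moment at which its call begins: read the wrist's pose just before it. camera_model takes no time and is no camera call.
A pose or a line that the arm cannot do raises arm.PlanningError and nothing moves.
- ticket.job_done(): hands the job in, once; it reports no verdict.
Readings, each from a call of its own:
- arm.read_time(): time.
- arm.read_q(): joint angles.
- arm.read_joint_velocities(): joint speeds.
- arm.read_tau(): joint torques, N m.
- arm.read_ee_pos(): TCP position.
- arm.read_orientation(): TCP orientation.
- arm.read_wrist_force(): force on the tool from outside, world axes, zero at the start.
- arm.read_moment(): the same for the moment, N m.
- arm.read_grip_width(): finger opening in mm.
Only numpy, scipy, OpenCV 4.12 (cv2) and the standard library are available. Lean on these libraries where they do the work, as an engineer would, in place of code of your own. Each camera call takes 0.05 s, during which the arm holds its last target.

## Task

Unscrew the blue cap from its amber jar by turning it anticlockwise, letting go and taking a fresh grip at least once part-way, until it lifts free. Then set the cap down, right way up, in the middle of the round cork mat and let go; leave the red-capped jar where it stands.

Things in the scene. Friction and masses are not known exactly. Their poses are not given: they have to be found in the camera images.
- jar: Amber jar, 68 mm across, in a 90 x 90 x 30 mm wooden stand screwed to the shelf: it cannot move or turn. Origin on the shelf on the jar's axis, z up. Its rim is 102 mm above the shelf, shoulder 80 mm. The neck's thread holds the cap down until the cap's x axis is 2.0 rad anticlockwise of the jar's x axis; from there to 3.7 rad, where a stop lies, it lifts straight off.
- cap: Loose blue cap, 53 mm across, 34 mm tall, 60 g; white line on top from its centre along its +x. Origin: centre of its underside. Screwed on, its underside is 82, its top 116 mm above the shelf, its x axis within 0.3 rad of the jar's. Turns easily, only anticlockwise seen from above, and need not rise as it turns. A total turn of 2.4 to 3.3 rad always frees it.
- mat: Round cork mat fixed to the shelf, 120 mm across, 8 mm thick. Origin at the centre of its underside, on the shelf.
- spare_jar: Bystander: the same amber jar and wooden stand with a red cap (53 mm across, top 115 mm above the shelf), standing loose, 0.9 kg. Origin on the shelf under its axis. To be left alone.
There are look-alikes about, which are no part of the job. Leave any yellow look-alike of the jar alone.

How it is judged:
By the outcome, as a careful person would: the job done as asked, in the order asked, and still so for the second after the job is handed in, with the robot touching nothing.
It also fails if it takes over 45 s, if anything falls off the work surface, if the arm or the gripper's body presses on something with over 40 N, if the wrist force passes 120 N, or if a joint passes its speed limit or range.

## Working session

There is one attempt and no reset: what is moved stays moved. The work goes in short steps, each a Python script; the robot and the scene stay as the last script left them, time stands still between calls to the robot, and variables do not carry over. Pictures are saved under pics/ and viewed, and the job is handed in when it is done.

```bash
ls; mkdir -p pics; python3 - <<'E'
from plant import arm, eoat, vision, ticket
import cv2, numpy as np
np.set_printoptions(suppress=True,precision=4)
for n in("scene","top","wrist"):
    cv2.imwrite(f"pics/{n}0.png",vision.snapshot(n)); print(n,vision.camera_model(n))
print(arm.read_time(),arm.read_ee_pos(),arm.read_orientation(),arm.read_grip_width(),arm.grip_depth)
E
```

```text
pics
scene {'mtx': array([[479.8949,   0.    , 258.6226],
       [  0.    , 479.8949, 186.6697],
       [  0.    ,   0.    ,   1.    ]]), 'camera_from_world': array([[  -0.3008,    0.9536,   -0.0158,  141.3846],
       [   0.7952,    0.2416,   -0.5562, -301.7023],
       [  -0.5265,   -0.1799,   -0.8309, 1252.066 ],
       [   0.    ,    0.    ,    0.    ,    1.    ]])}
top {'mtx': array([[361.9957,   0.    , 249.3697],
       [  0.    , 361.9957, 191.4062],
       [  0.    ,   0.    ,   1.    ]]), 'camera_from_world': array([[ -0.0152,  -0.9999,   0.0026,   9.477 ],
       [ -0.9937,   0.0148,  -0.1108, 474.2971],
       [  0.1108,  -0.0043,  -0.9938, 841.6304],
       [  0.    ,   0.    ,   0.    ,   1.    ]])}
wrist {'mtx': array([[343.4267,   0.    , 256.6776],
       [  0.    , 343.4267, 197.2001],
       [  0.    ,   0.    ,   1.    ]]), 'hand_eye': array([[   0.0003,   -0.9584,   -0.2856,   73.1966],
       [   1.    ,    0.0005,   -0.0009,    0.6941],
       [   0.001 ,   -0.2856,    0.9584, -174.8373],
       [   0.    ,    0.    ,    0.    ,    1.    ]])}
0.15 [ 168.6901 -523.01    197.8701] [-3.1021 -0.4875 -0.0001] 85.45792645086696 -18.700000000000003
```

View pics/scene0.png

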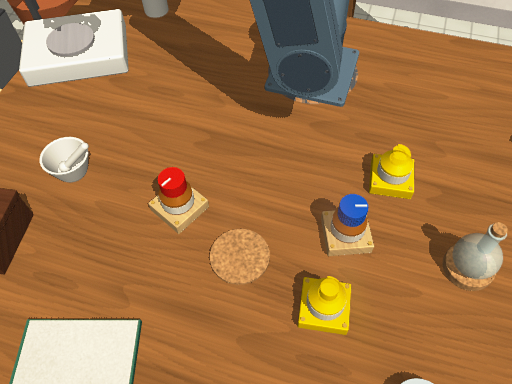

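View pics/top0.png

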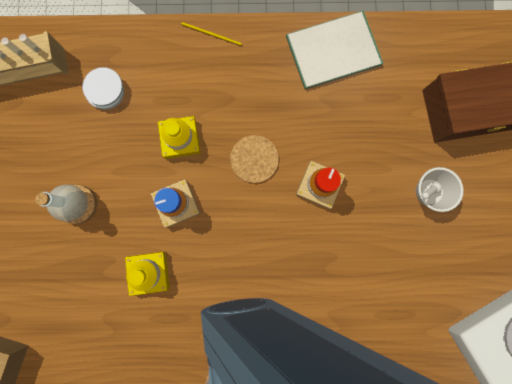

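View pics/wrist0.png

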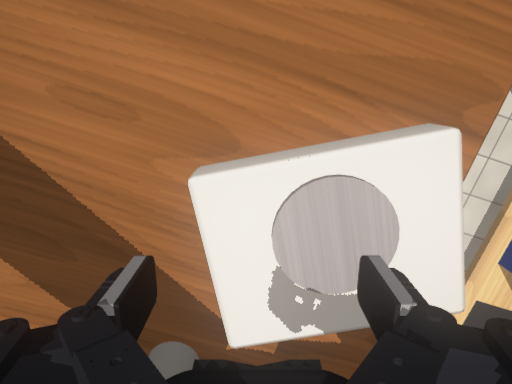

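Scene view: blue cap top at about (353,203), mat at (240,256). Top view: blue cap at (168,201), mat at (255,159). The wrist camera sees only the white scale. I'll enlarge the crops.

```bash
python3 - <<'E'
import cv2, numpy as np
t=cv2.imread("pics/top0.png"); s=cv2.imread("pics/scene0.png")
a=cv2.resize(t[170:240,130:230],None,fx=6,fy=6,interpolation=cv2.INTER_CUBIC)
b=cv2.resize(s[185:265,310:385],None,fx=6,fy=6,interpolation=cv2.INTER_CUBIC)
cv2.imwrite("pics/a1.png",a); cv2.imwrite("pics/b1.png",b)
E
```

```text
(no output)
```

View pics/a1.png

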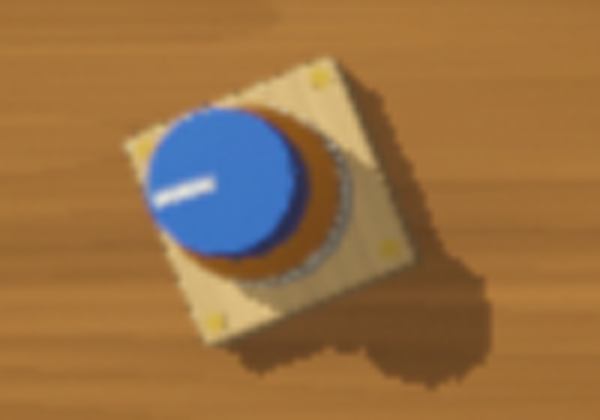

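View pics/b1.png

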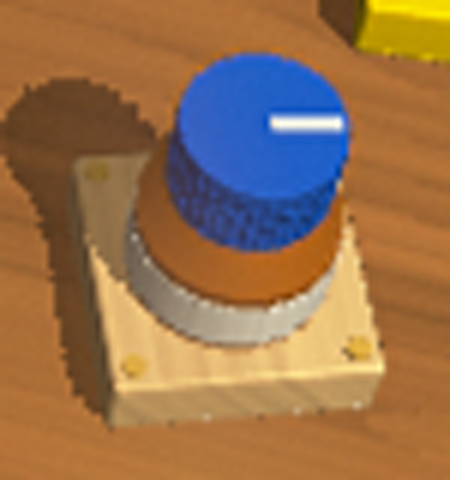

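Enlarged top crop: cap top disc centre at crop (222,182), i.e. pixel (166.5,199.9). The white line runs from (214,183) to (153,200). Scene crop: disc centre at (264,126), i.e. pixel (353.6,205.6), with the line from (270,123) to (343,123).

```bash
cat > h.py <<'E'
import numpy as np, cv2
from scipy.spatial.transform import Rotation as R
def px2w(M,T,uv,z):
    "pixel -> world at height z; T=camera_from_world"
    d=np.linalg.inv(M)@np.array([uv[0],uv[1],1.]); Ri=T[:3,:3].T
    o=-Ri@T[:3,3]; d=Ri@d
    return o+d*(z-o[2])/d[2]
def wristT(pos,rv,he):
    T=np.eye(4);T[:3,:3]=R.from_rotvec(rv).as_matrix();T[:3,3]=pos
    return np.linalg.inv(T@he)
E
python3 - <<'E'
from plant import arm,vision
from h import *
np.set_printoptions(suppress=True,precision=2)
P={}
for n,c,l0,l1,k in(("top",(166.5,199.9),(214,183),(153,200),(130,170)),("scene",(353.6,205.6),(270,123),(343,123),(310,185))):
    m=vision.camera_model(n);M,T=m["mtx"],m["camera_from_world"]
    f=lambda p:((p[0]+.5)/6-.5+k[0],(p[1]+.5)/6-.5+k[1])
    a,b=px2w(M,T,f(l0),116),px2w(M,T,f(l1),116)
    print(n,"cap",px2w(M,T,c,116),"line",a,b,np.arctan2(*(b-a)[1::-1]))
    im=cv2.imread(f"pics/{n}0.png");hsv=cv2.cvtColor(im,cv2.COLOR_BGR2HSV)
    # mat: project ring test: use colour diff via crop
    for seed in [(255,159) if n=="top" else (240,256)]:
        x,y=seed;crop=im[y-40:y+40,x-45:x+45]
        cv2.imwrite(f"pics/mat_{n}.png",cv2.resize(crop,None,fx=6,fy=6,interpolation=cv2.INTER_CUBIC)); print((x-45,y-40))
    for nm,p in(("red",(327,180) if n=="top" else (171,182)),):
        print(nm,px2w(M,T,p,115))
E
```

```text
top cap [448.73 180.48 116.  ] line [448.38 183.15 116.  ] [442.62 204.82 116.  ] 1.8305814374156582
(210, 119)
red [ 486.8  -165.32  115.  ]
scene cap [449.95 179.59 116.  ] line [448.32 181.1  116.  ] [441.79 202.53 116.  ] 1.866662221478854
(195, 216)
red [ 498.93 -165.83  115.  ]
```

View pics/mat_top.png

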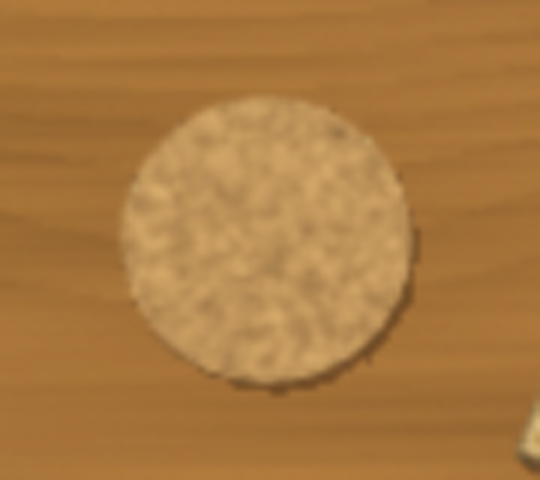

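View pics/mat_scene.png

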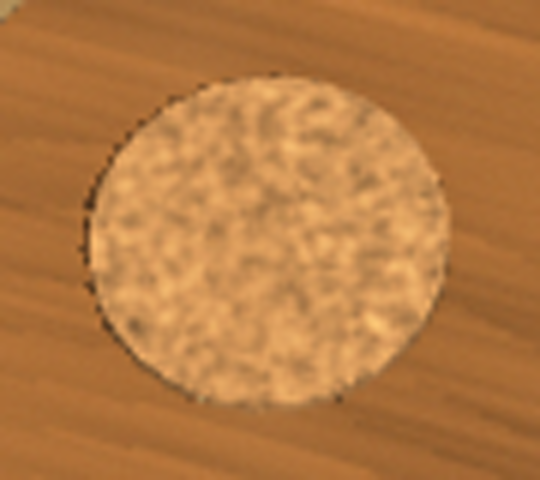

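```bash
python3 - <<'E'
from plant import arm,vision
from h import *
np.set_printoptions(suppress=True,precision=3)
for n,mat,ys in(("top",(254.0,158.6),[(178,136),(146,274)]),("scene",(239.6,255.75),[(326,305),(393,174)])):
    m=vision.camera_model(n);M,T=m["mtx"],m["camera_from_world"]
    print(n,"mat",px2w(M,T,mat,8),"yellow base z15",[px2w(M,T,y,30) for y in ys])
c=np.array([449.3,180.0])
for z in(84,150):
  for dy in(0.75,-0.75):
    yaw=np.arctan2(c[1],c[0])+np.pi/2-dy
    rv=R.from_matrix(R.from_euler('z',yaw).as_matrix()@np.diag([1,-1,-1])).as_rotvec()
    print(z,dy,rv,arm.inverse_kinematics([*c,z],rv))
E
```

```text
top mat [557.913 -10.421   8.   ] yellow base z15 [array([611.891, 173.567,  30.   ]), array([284.219, 245.781,  30.   ])]
scene mat [560.675 -10.844   8.   ] yellow base z15 [array([617.173, 175.127,  30.   ]), array([291.335, 246.428,  30.   ])]
84 0.75 [2.591 1.776 0.   ] [ 0.15   0.255  1.848 -0.     1.039  0.519]
84 -0.75 [0.685 3.066 0.   ] [ 0.15   0.255  1.848 -0.     1.039 -0.981]
150 0.75 [2.591 1.776 0.   ] [ 0.15   0.181  1.761 -0.     1.2    0.519]
150 -0.75 [0.685 3.066 0.   ] [ 0.15   0.181  1.761 -0.     1.2   -0.981]
```

The two views agree to about 1.5 mm on the cap (449.3, 180.0) and 3 mm on the mat (559.3, -10.6). I'm moving above the cap to check with the wrist camera.

```bash
cat >> h.py <<'E'
def down(yaw): return R.from_matrix(R.from_euler('z',yaw).as_matrix()@np.diag([1,-1,-1])).as_rotvec()
E
python3 - <<'E'
from plant import arm,vision
from h import *
np.set_printoptions(suppress=True,precision=3)
yaw=0.15+np.pi/2-0.75
arm.reach([449.3,180,220],down(yaw))
p,o=arm.read_ee_pos(),arm.read_orientation()
im=vision.snapshot("wrist");cv2.imwrite("pics/w1.png",im)
print(arm.read_time(),p,o,arm.read_q(),arm.read_wrist_force())
m=vision.camera_model("wrist");T=wristT(p,o,m["hand_eye"])
q=m["mtx"]@(T[:3,:3]@np.array([449.3,180,116])+T[:3,3]);print("pred cap px",q/q[2])
E
```

```text
2.875 [449.638 179.356 219.937] [ 2.779  1.464 -0.   ] [ 0.149  0.124  1.65  -0.     1.367  0.75 ] [-0.279  0.36   0.702]
pred cap px [255.105 185.109   1.   ]
```

View pics/w1.png

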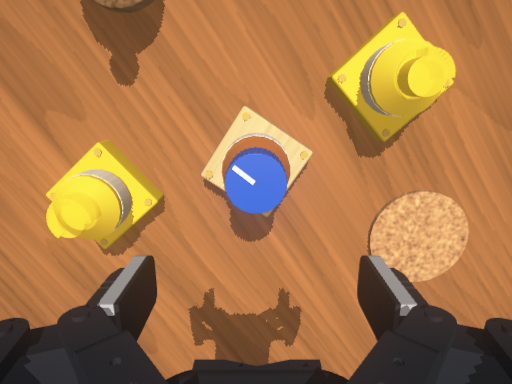

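The wrist view shows the cap at about (256,182), under the fingers' midline, and both yellow jars are well clear. I'll zoom in to get the disc centre, and check the mat at (419,236).

```bash
python3 - <<'E'
import cv2
s=cv2.imread("pics/w1.png")
cv2.imwrite("pics/w1c.png",cv2.resize(s[130:230,200:312],None,fx=6,fy=6,interpolation=cv2.INTER_CUBIC))
E
```

```text
(no output)
```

View pics/w1c.png

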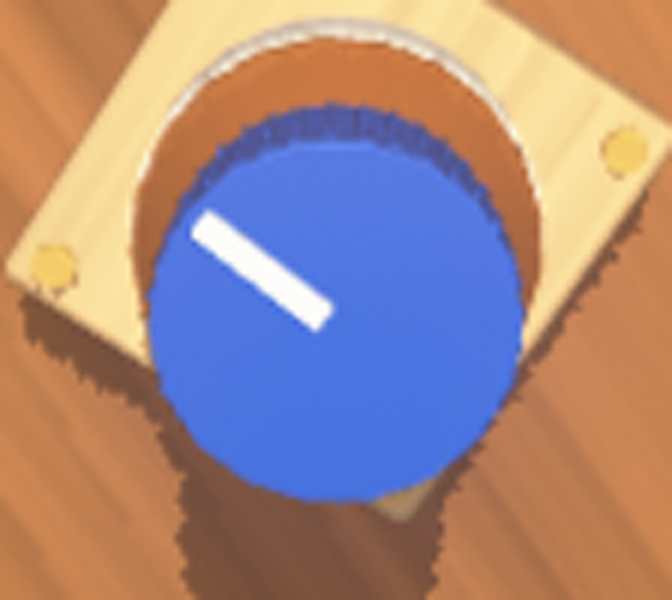

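Disc centre in the crop is (335.5,321), i.e. pixel (255.5,183.1), within 2 px of the prediction. Starting the first stroke.

```bash
python3 - <<'E'
from plant import arm,vision,eoat
from h import *
np.set_printoptions(suppress=True,precision=3)
m=vision.camera_model("wrist");p,o=arm.read_ee_pos(),arm.read_orientation();T=wristT(p,o,m["hand_eye"])
c=px2w(m["mtx"],T,(255.5,183.1),116)
f=lambda q:((q[0]+.5)/6-.5+200,(q[1]+.5)/6-.5+130)
a,b=px2w(m["mtx"],T,f((324,318)),116),px2w(m["mtx"],T,f((200,222)),116)
print("cap",c,"line ang",np.arctan2(*(b-a)[1::-1]),"mat",px2w(m["mtx"],T,(418.5,236),8))
c=(c[:2]+[449.3,180.0])/2
print("use",c)
arm.move_linear([*c,130],feed=150); arm.move_linear([*c,84],feed=80)
print(arm.read_ee_pos(),arm.read_wrist_force())
eoat.gripper_close(40)
print("w",arm.read_grip_width(),arm.read_wrist_force(),arm.read_moment(),arm.read_ee_pos(),arm.read_time())
E
```

```text
cap [450.554 181.196 116.   ] line ang 1.8664604379986431 mat [560.584  -7.699   8.   ]
use [449.927 180.598]
[450.341 180.67   84.381] [-0.118 -0.196  0.013]
w 0.17948144576678382 [-0.005 -0.016 -0.194] [-0.014  0.004  0.008] [449.903 180.593  83.979] 5.1167
```

The grip width reads 0.18 mm, which is wrong for a 53 mm cap. I'll look before moving.

```bash
python3 - <<'E'
from plant import arm,vision,eoat
import cv2
a=vision.snapshot("wrist");b=vision.snapshot("scene")
cv2.imwrite("pics/w2.png",a);cv2.imwrite("pics/s2.png",cv2.resize(b[100:290,270:470],None,fx=4,fy=3.9*1.0) if 0 else cv2.resize(b[110:260,290:450],None,fx=4,fy=4,interpolation=cv2.INTER_CUBIC))
print(arm.read_grip_width(),arm.read_ee_pos(),arm.read_q())
E
```

```text
-0.07170878039012606 [449.90351936 180.60027031  83.97516813] [ 1.51146258e-01  2.56007008e-01  1.84615625e+00 -4.01994006e-06
  1.03949129e+00  7.51104984e-01]
```

View pics/w2.png

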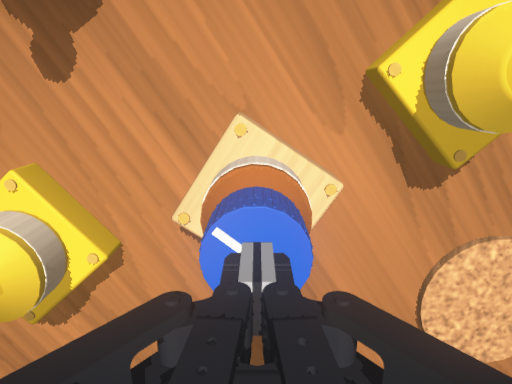

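View pics/s2.png

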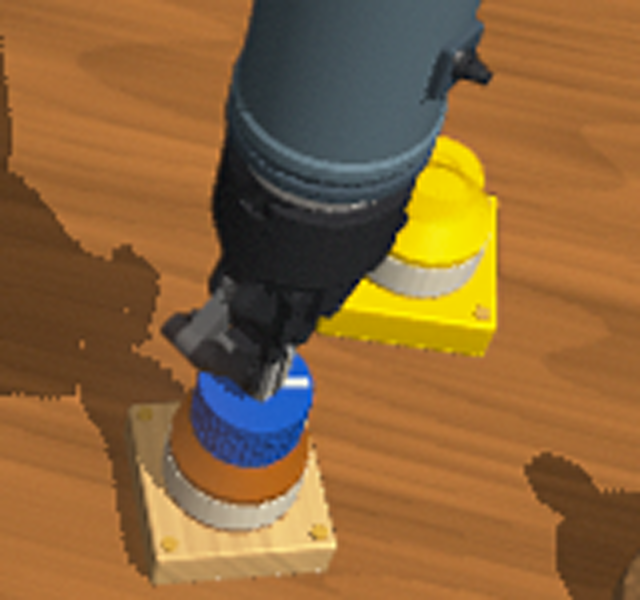

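The fingers closed just above the cap top: in the wrist view the tips' edge is at about row 243, hiding the cap disc. The tips must sit well behind the stated TCP. I'll zoom in and measure where they are.

```bash
python3 - <<'E'
import cv2
s=cv2.imread("pics/w2.png")
cv2.imwrite("pics/w2c.png",cv2.resize(s[200:320,190:324],None,fx=5,fy=5,interpolation=cv2.INTER_CUBIC))
s=cv2.imread("pics/s2.png")
cv2.imwrite("pics/s2c.png",cv2.resize(s[260:480,140:340],None,fx=2.7,fy=2.7,interpolation=cv2.INTER_CUBIC))
E
```

```text
(no output)
```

View pics/w2c.png

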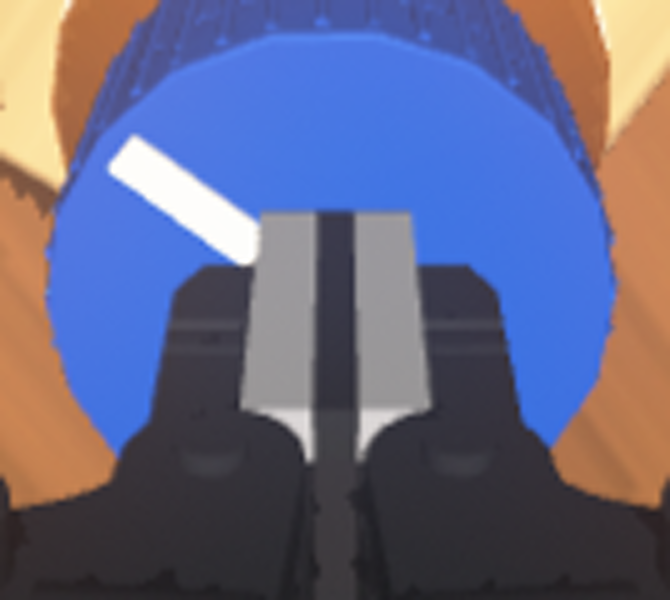

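View pics/s2c.png

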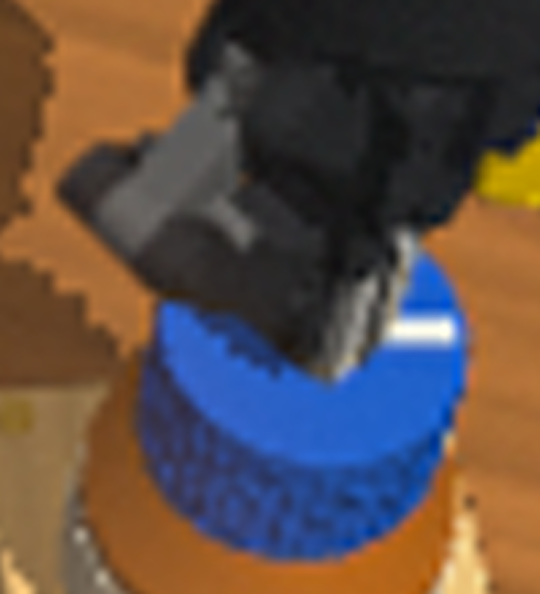

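```bash
python3 - <<'E'
from plant import arm,vision
from h import *
np.set_printoptions(suppress=True,precision=2)
p,o=arm.read_ee_pos(),arm.read_orientation()
m=vision.camera_model("wrist");s=vision.camera_model("scene")
Tw=wristT(p,o,m["hand_eye"])
P1=m["mtx"]@Tw[:3];P2=s["mtx"]@s["camera_from_world"][:3]
Rm=R.from_rotvec(o).as_matrix()
for uv2 in((356,210),(355,209.5),(357.5,209)):
    X=cv2.triangulatePoints(P1,P2,np.array([[257.],[242.]]),np.array(uv2,float).reshape(2,1));X=(X[:3]/X[3]).ravel()
    e=[ (P@np.r_[X,1]) for P in(P1,P2)]
    print(X,"tool",Rm.T@(X-p),[v[:2]/v[2] for v in e])
E
```

```text
[454.59 185.76 110.74] tool [  6.9    0.95 -26.76] [array([257.05, 241.73]), array([355.99, 209.97])]
[453.28 184.18 108.72] tool [  4.86   0.77 -24.75] [array([256.65, 243.96]), array([355.11, 209.74])]
[455.97 187.88 117.22] tool [  9.43   0.89 -33.25] [array([256.92, 242.45]), array([357.52, 209.05])]
```

Triangulation puts the shut tips about 27–36 mm behind the reported TCP. They closed without contact above a cap top at 116 mm, so the true figure is about 33–36. The opened-finger picture (w1) gives the same. I'll go up, open and grip with the TCP about 33 mm lower, checking force on the way down.

```bash
python3 - <<'E'
from plant import arm,vision,eoat
from h import *
np.set_printoptions(suppress=True,precision=3)
c=[449.9,180.6]
arm.move_linear([*c,135],feed=200); eoat.release()
print("open",arm.read_grip_width())
for z in(90,75,62,52):
    arm.move_linear([*c,z],feed=100); f=arm.read_wrist_force(); print(z,f)
    if np.linalg.norm(f)>6: break
else:
    eoat.gripper_close(40)
    print("w",arm.read_grip_width(),arm.read_wrist_force(),arm.read_moment(),arm.read_ee_pos(),arm.read_time())
cv2.imwrite("pics/w3.png",vision.snapshot("wrist"))
E
```

```text
open 85.37757744079894
90 [ 0.258  1.13  -0.351]
75 [ 0.434 -0.569  0.086]
62 [0.194 1.181 0.187]
52 [0.318 0.176 0.18 ]
w 51.764652273297585 [-0.703 -0.445  5.739] [ 0.011  0.232 -0.004] [450.262 180.673  52.659] 8.25
```

View pics/w3.png

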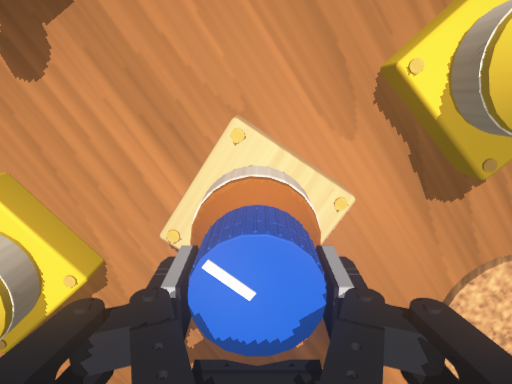

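The cap is held between the pads (disc at about (257,295), pads at (185,275) and (335,272)), width 51.8 mm. First stroke.

```bash
python3 - <<'E'
from plant import arm,vision,eoat
from h import *
np.set_printoptions(suppress=True,precision=3)
q=np.array(arm.read_q())
for k in (1,2):
    q[5]-=0.715; arm.move_joints(q)
    print(arm.read_q()[5],arm.read_wrist_force(),arm.read_moment(),arm.read_grip_width())
cv2.imwrite("pics/w4.png",vision.snapshot("wrist"));print(arm.read_ee_pos(),arm.read_time())
E
```

```text
0.03851716654123573 [0.047 0.47  0.993] [ 0.055 -0.011  0.028] 51.512186942913914
-0.6759150763611174 [-0.375  0.288  1.071] [0.098 0.113 0.004] 51.844487350967476
[450.158 180.693  52.691] 9.7833
```

View pics/w4.png

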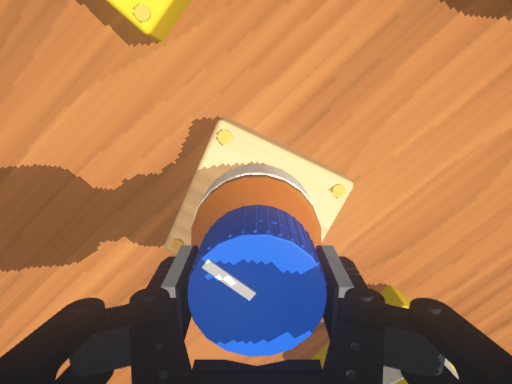

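The white line is unchanged relative to the pads, so the cap turned 1.43 rad with the gripper. Next: let go, wind back, regrip, second stroke.

```bash
python3 - <<'E'
from plant import arm,vision,eoat
from h import *
np.set_printoptions(suppress=True,precision=3)
eoat.release(); print(arm.read_grip_width(),arm.read_wrist_force())
q=np.array(arm.read_q()); q[5]+=1.43; arm.move_joints(q)
eoat.gripper_close(40); print("w",arm.read_grip_width(),arm.read_wrist_force())
a=vision.snapshot("wrist")
q[5]-=1.43; arm.move_joints(q)
print(arm.read_q()[5],arm.read_wrist_force(),arm.read_moment(),arm.read_grip_width(),arm.read_time())
b=vision.snapshot("wrist")
cv2.imwrite("pics/w5.png",cv2.resize(np.hstack([a,b]),(800,300)))
E
```

```text
85.49054020842031 [-0.243  0.748  0.498]
w 51.64833762039686 [-1.643 -0.531  4.093]
-0.6776296412828928 [1.25  0.227 3.344] [ 0.033 -0.174  0.021] 51.58774948799511 13.2667
```

View pics/w5.png

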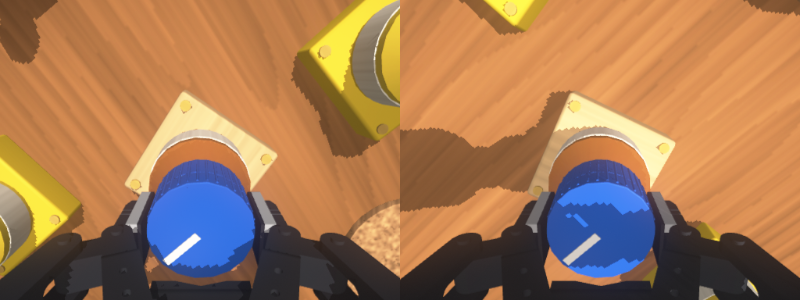

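Both strokes held (total 2.86 rad). I'll lift gently while watching the force.

```bash
python3 - <<'E'
from plant import arm,vision,eoat
from h import *
np.set_printoptions(suppress=True,precision=3)
p=np.array(arm.read_ee_pos()); ok=True
for dz in(4,12,30,60):
    arm.move_linear([p[0],p[1],p[2]+dz],feed=100); f=arm.read_wrist_force(); print(dz,f,arm.read_grip_width())
    if abs(f[2])>15: ok=False;break
a=vision.snapshot("wrist");b=vision.snapshot("scene");print(p,arm.read_ee_pos(),arm.read_orientation(),arm.read_time())
cv2.imwrite("pics/w6.png",a);cv2.imwrite("pics/s6.png",b)
o=arm.read_orientation()
print(arm.inverse_kinematics([559.7,-9.7,-20],o),arm.inverse_kinematics([559.7,-9.7,110],o))
E
```

```text
4 [-0.482 -0.421 -0.095] 51.873445045836476
12 [ 0.415 -0.412 -0.919] 51.567557270596325
30 [-0.44  -0.524 -0.844] 51.612039095185864
60 [ 0.454 -0.107 -0.11 ] 51.609708543359794
[450.959 180.687  52.884] [450.263 180.568 112.013] [-1.137 -2.928  0.001] 14.7
[-0.216  0.512  1.758 -0.     0.871 -1.046] [-0.216  0.35   1.635 -0.     1.157 -1.046]
```

View pics/w6.png

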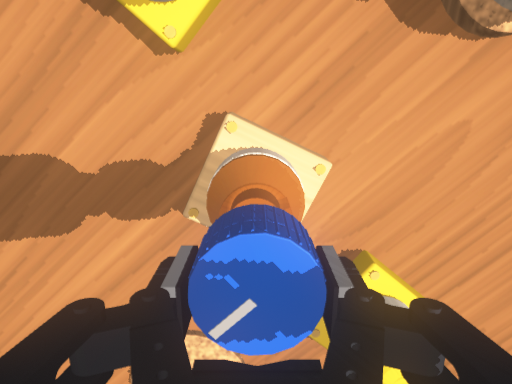

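View pics/s6.png

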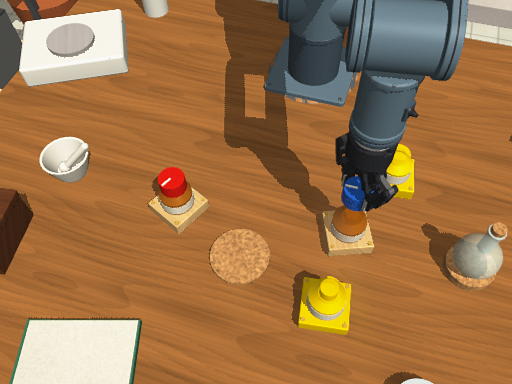

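The cap is off: the neck shows under it at (257,195) and the scene view shows the cap hanging in the jaws. I'll check its offset from the tool axis, then carry it to the mat.

```bash
python3 - <<'E'
from plant import arm,vision,eoat
from h import *
np.set_printoptions(suppress=True,precision=2)
m=vision.camera_model("wrist");p,o=np.array(arm.read_ee_pos()),arm.read_orientation();T=wristT(p,o,m["hand_eye"])
c=px2w(m["mtx"],T,(258,293),p[2]+63.3);off=c[:2]-p[:2];print("cap centre - tcp",off)
t=np.array([559.7,-9.7])
arm.move_linear([*t,110],feed=180)
arm.move_linear([*t,10],feed=150)
a=vision.snapshot("top");b=vision.snapshot("scene");print(arm.read_ee_pos(),arm.read_wrist_force(),arm.read_time())
a=cv2.resize(a[100:220,190:320],None,fx=3,fy=3);b=cv2.resize(b[190:310,175:305],None,fx=3,fy=3)
cv2.imwrite("pics/p7.png",np.hstack([a,b]))
E
```

```text
cap centre - tcp [-0.78  1.7 ]
[560.79  -9.8   11.26] [ 0.74  0.19 -1.35] 16.9833
```

View pics/p7.png

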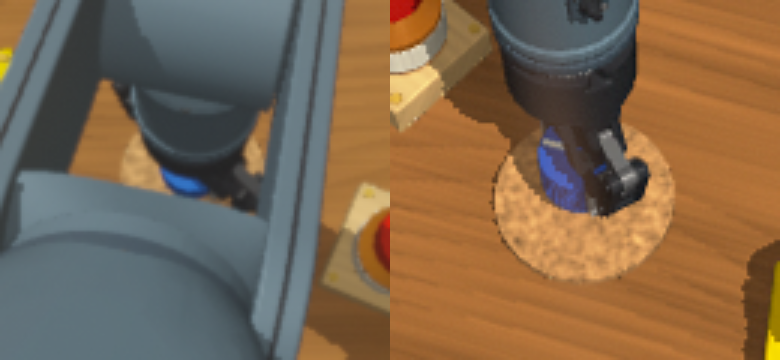

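The cap is over the mat, about 30 mm up. I'm lowering it step by step until contact.

```bash
python3 - <<'E'
from plant import arm,vision,eoat
from h import *
np.set_printoptions(suppress=True,precision=2)
t=np.array([559.7,-10.2])
for z in(-10,-16,-19,-20,-21,-22,-23):
    arm.move_linear([*t,z],feed=60 if z>-18 else 25); arm.dwell(0.15)
    f=arm.read_wrist_force();print(z,arm.read_ee_pos(),f,arm.read_time())
    if f[2]>4: break
b=vision.snapshot("scene");cv2.imwrite("pics/p8.png",cv2.resize(b[190:310,175:305],None,fx=5,fy=5))
cv2.imwrite("pics/w8.png",vision.snapshot("wrist"))
E
```

```text
-10 [559.91 -10.27  -9.88] [ 0.19 -0.02 -0.54] 17.6167
-16 [559.71 -10.18 -15.99] [-0.17 -0.22 -0.85] 18.0167
-19 [559.72 -10.21 -18.98] [-0.26  0.34 -1.42] 18.4333
-20 [559.69 -10.19 -20.  ] [-1.24 -0.5   0.03] 18.8333
-21 [559.69 -10.18 -21.  ] [ 0.38 -0.28  0.33] 19.2333
-22 [559.74 -10.24 -21.12] [-3.12 -0.19  6.61] 19.6333
```

View pics/p8.png

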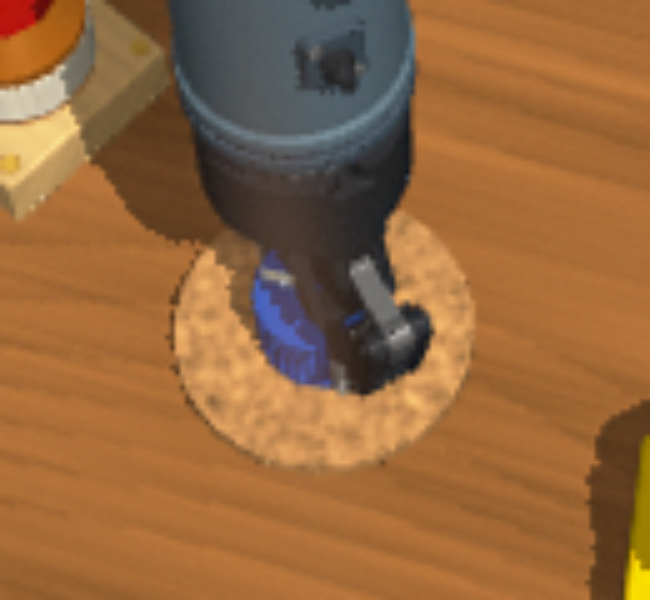

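View pics/w8.png

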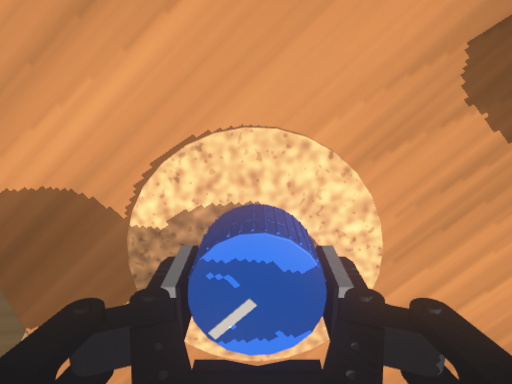

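The cap touches down at TCP z = -21.1 mm, which matches the predicted -21.3. In the wrist view the mat spans columns 127–383 (centre 255) and the cap is at 258, so it's centred sideways. Now release, back straight up and check.

```bash
python3 - <<'E'
from plant import arm,vision,eoat
from h import *
np.set_printoptions(suppress=True,precision=2)
arm.move_linear([559.7,-10.2,-21],feed=25)
eoat.release();arm.dwell(.2);print(arm.read_grip_width(),arm.read_wrist_force())
arm.move_linear([559.7,-10.2,40],feed=80)
arm.move_linear([559.7,-10.2,180],feed=200)
p,o=arm.read_ee_pos(),arm.read_orientation();im=vision.snapshot("wrist");cv2.imwrite("pics/w9.png",im)
b=vision.snapshot("scene");cv2.imwrite("pics/s9.png",b);print(repr(p),repr(o),arm.read_time())
E
```

```text
85.31496889513149 [-0.08 -0.17  0.07]
array([558.81, -10.01, 178.62]) array([-1.14, -2.93, -0.  ]) 22.4833
```

View pics/w9.png

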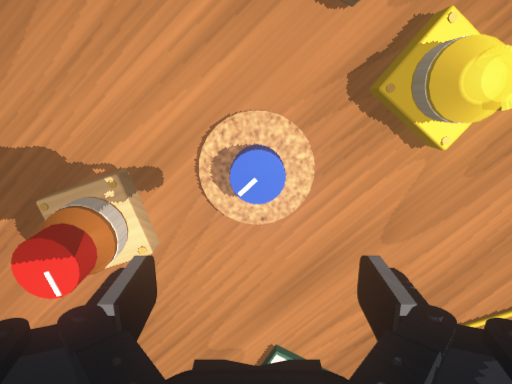

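View pics/s9.png

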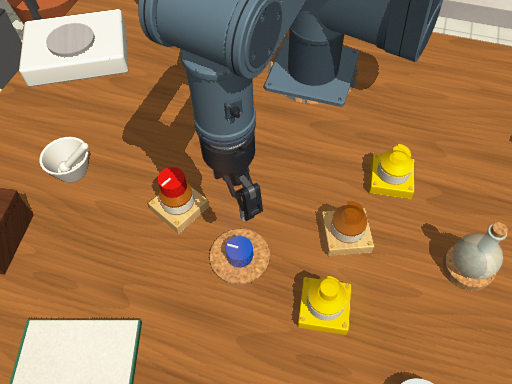

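The cap stands upright on the mat: disc at (258,176), mat at (257,167). The jar is bare and the red jar hasn't moved. I'll measure how well the cap is centred.

```bash
python3 - <<'E'
from plant import arm,vision
from h import *
np.set_printoptions(suppress=True,precision=2)
m=vision.camera_model("wrist");T=wristT(arm.read_ee_pos(),arm.read_orientation(),m["hand_eye"])
c=px2w(m["mtx"],T,(258,177),42);t=px2w(m["mtx"],T,(257,167),8);print(c,t,c-t)
s=vision.camera_model("scene");M,T=s["mtx"],s["camera_from_world"]
print(px2w(M,T,(240,247.5),42),px2w(M,T,(239.6,255.75),8))
im=cv2.imread("pics/w9.png");cv2.imwrite("pics/w9c.png",cv2.resize(im[100:235,190:325],None,fx=4.4,fy=4.4))
im=cv2.imread("pics/s9.png");cv2.imwrite("pics/s9c.png",cv2.resize(im[222:290,202:278],None,fx=7,fy=7))
E
```

```text
[559.93  -9.42  42.  ] [557.39  -8.35   8.  ] [ 2.54 -1.07 34.  ]
[558.87  -8.89  42.  ] [560.67 -10.84   8.  ]
```

View pics/w9c.png

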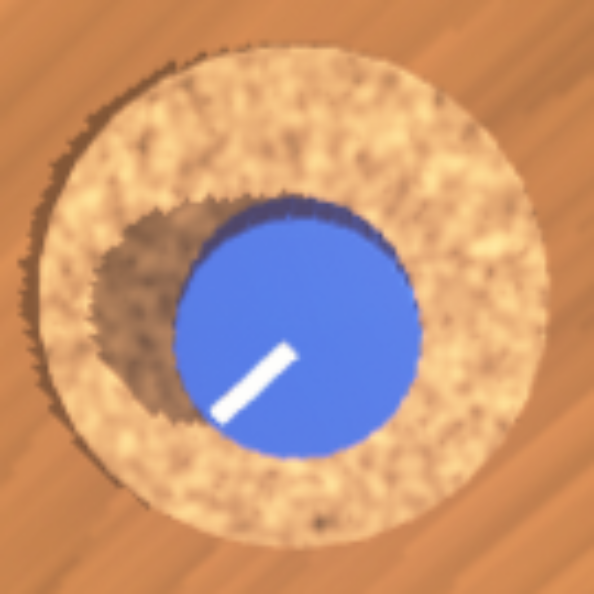

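View pics/s9c.png

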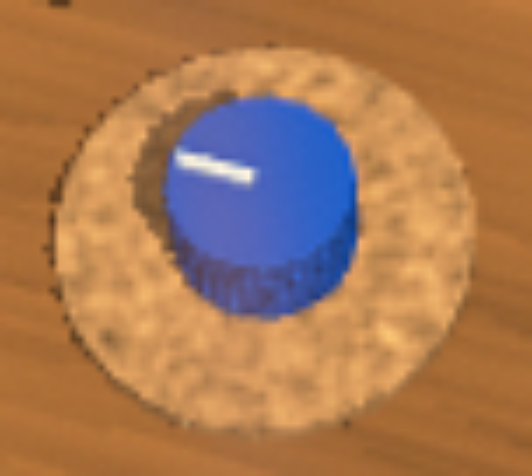

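```bash
python3 - <<'E'
from plant import arm,ticket
print(arm.read_joint_velocities(),arm.read_time()); ticket.job_done()
E
```

```text
[-1.17203780e-04  1.42876732e-03 -3.74557992e-03  1.82867671e-04
  1.50398229e-03  7.94065380e-05] 22.4833
the job is handed in; nothing more can be done
```

The blue cap is off its jar and stands upright in the middle of the cork mat, and I've handed the job in at about 22.5 s. I turned it anticlockwise in two strokes of 1.43 rad each (2.86 rad in all), letting go and taking a fresh grip between them. It lifted off without resistance and was lowered onto the mat until it touched.

- **Missed first grip:** the first close shut on air just above the cap, touching nothing. The fingertips turned out to be about 33 mm short of the stated TCP, so I gripped with the TCP that much lower. Touchdown on the mat came at -21.1 mm against a predicted -21.3 mm.
- **Centring:** the wrist and scene cameras each put the cap within about 3 mm of the mat centre, but in opposite directions, so I couldn't measure it more finely than that.
- **Other checks:** the red-capped jar and the yellow look-alikes looked unmoved. The arm was clear and touching nothing at hand-in. The highest wrist force among my spot readings was about 7 N.

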